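# Secure the ball mount, then lift the coupler off its ball and hold it up

### The arm

A 6-joint arm with a two-finger parallel gripper is mounted at the origin on the work surface. World frame = base frame: x ahead of the robot, y to its left, z up, the work surface at z = 0. Lengths are in m, angles in rad, forces in N, time in s.
With the tool pointing down it reaches from about 0.35 to 0.85 m from the base axis. Payload 8.1 kg.
Tool frame: the origin (TCP) lies where the fingers leave the gripper's body, on its centre line; the fingertips stand 84 mm ahead of it and the grasp point (between the pads) lies 65 mm ahead of it; z points along the fingers, y is the line along which they close (so a half turn about z gives the same grasp; the last joint's range is limited). The gripper opens to 93 mm and grips with 3 to 60 N. Pads are 15 mm wide; open, the fingers measure 128 mm over their backs; the gripper's body (75 mm by 188 mm) begins 65 mm behind the grasp point.
Start: joints at [-1.39, 0.13, 1.488, -0, 1.523, -0.085], TCP at [0.158, -0.579, 0.303] pointing down, gripper open.
Joint ranges: [-2.96, 2.96], [-0.89, 2.26], [0.02, 2.5], [-1.34, 4.48], [0, 2.73], [-2.66, 2.66]. Speed limits (rad/s): [2.39, 2.39, 2.79, 3.14, 3.14, 3.14].

### API

Orientations are given as a rotation vector (axis times angle).
In Python, from plant import robot gives the robot as it stands.
- The arm moves only by the shell command python3 -m jog 'ROWS' [FORCE]. ROWS is text: rows parted by semicolons, each of 5 numbers parted by spaces: the opening, from 0 (shut) to 1 (fully open), then the shift along the tool's x, y, z in m, then the turn about the tool's z in degrees. A call has 1 to 10 rows; each row shifts and turns the commanded pose from where the row before left it, along the tool's axes as they then stand; what a row does not reach is not made up. A row lasts 1/12 s, in which the tool goes at most 41.7 mm and 7.16 degrees, less where a joint would pass 70% of its speed; a pose out of reach is approached as far as the arm can. A call with a gripper value outside its range is refused whole. The fingers move at their own pace and stop on an object; FORCE is the grip in N (left out, the last holds). Time passes only in rows, so rows that do not move let the fingers close. It gives the time, the measured TCP pose, the force, the opening and the grip force at its end, in the units of the state.
- robot.read_state(): the state, without advancing time (a new reading comes with each control period).
- robot.read_camera(name): name is "side" or "top" or "wrist"; returns a dict with "color" (480x640x3 uint8, red, green, blue), "intrinsics" (3x3 intrinsics, pixels), "k1" (the pictures are not rectified: a ray, as slopes to the right and down, at radius r is drawn at 1 + k1 r^2 times it, then the intrinsics apply), "pose" (4x4, takes a point from camera to world coordinates); the wrist camera has in their place "tool_from_camera" (4x4, takes a point from camera to tool coordinates, whose origin is the TCP and whose axes are the flange's). Camera axes: x right, y down, z forward; pixel columns grow to the right and rows downward; lengths in m; the calibration is good to about 2 mm. A picture is of the moment at which its call begins: read the wrist's pose just before it. There is no depth.
- robot.close_job(): hands the job in; it is judged then, once.
The state is a dict: "t": time; "q": joint angles; "dq": joint speeds; "joint_torque": joint torques, N m; "tool_pos": TCP position; "orientation": TCP orientation; "force": force on the tool from outside, world axes, zero at the start; "wrist_torque": the same for the moment, N m; "opening": finger opening in m; "gripper_force": force on a finger pad.
Only numpy, scipy, OpenCV 4.12 (cv2) and the standard library are available. Lean on these libraries where they do the work, as an engineer would, in place of code of your own. Each camera call takes 0.05 s, during which the arm holds its last target. There are 200 camera calls.

### The job

On the coupler test stand, first swing the keeper hook over and down until it rests fully on the ball mount's cross pin, so that the mount stays in its receiver. Then pull the coupler's spring latch sideways to its stop, towards the fixed thumb plate, lift the tongue off the ball and finish while still holding it up in the gripper, steady, about 10 cm above its seat, so that a workmate can gauge the ball. Leave the other things on the bench where they are.

Things in the scene. Friction and masses are not known exactly. Their poses are not given: they have to be found in the camera images.
- stand: coupler test stand, bolted down: grey base plate 620 x 140 x 10 mm carrying in line a receiver tube with ball mount and keeper hook, and at the other end two upright cheeks (128 mm high) for the tongue pivot. Origin on the bench straight under the ball; +x level along the tongue from the ball to its pivot (300 mm), +y level across, z up. Heights are above the bench
- keeper_hinge (a point): middle of the keeper hook's level pivot (along the stand's y), 76 mm up on top of the 50 mm square receiver, 190 mm from the ball on the stand's -x side; two ears 30 mm long (along x), 30 mm over their outer faces, rise to 88 mm
- keeper_pin (a point): middle of the catch: a level cross pin, 8 mm thick, at 67 mm height, 85 mm from the keeper's pivot towards the ball, between two small ears whose tops are 77 mm up and that stand 7 mm along x either side of the pin
- keeper_tab (a point): tip of the keeper hook's upturned thumb tab. The hook is a steel flat bar 14 mm wide (stand's y) and 8 mm thick, centred on the pivot, with a downward claw at 97 mm and the tab at 125 mm from the pivot
- keeper (a joint): hook angle (rad): 0 = closed, bar level along the stand's +x, resting on the pin (bar top 80 mm high); grows as the tab end swings up, 1.57 = upright, 1.9 = end stop, leaning back away from the ball. The pivot is stiff (0.11 N m): the hook stays where it is left; about 3 N at 55 mm from the pivot swings it down. Starts between 0.9 and 1.75
- ball_center (a point): centre of the fixed hitch ball, 50 mm across, 95 mm above the bench
- coupler: pressed-steel coupler on the end of the tongue, a dome 62 mm across over the ball, with two upright plates on top. Origin at the centre of its socket (= ball centre when seated); axes then parallel to the stand's; it tips with the tongue. Plates and latch are measured in this frame. The latch's flat strap runs along y over its top, under the thumb plate, strap top at z = 37 mm
- thumb_plate (a point): on the outer (+y) face of the fixed thumb plate, at x = 0, y = 29 mm, z = 62 mm. Plate 36 mm wide along x, 5 mm thick, its top 80 mm above the socket centre
- finger_plate (a point): on the outer (-y) face of the latch's finger plate: x = 0, y = -29, z = 62 mm at rest. Plate 32 mm along x, 5 mm thick, top at z = 80 mm. It faces the thumb plate: 58 mm over the outer faces at rest, 43 mm with the latch fully pulled, so one gripper can squeeze the two together from above. The strap comes out 15 mm beyond the thumb plate as it moves: keep fingertips above z = 40 mm
- latch (a joint): latch slide (m): 0 = at rest, its fork under the ball so that the coupler cannot rise; 0.015 = pulled fully to its stop in the coupler's +y direction (finger plate towards thumb plate), fork clear of the ball. Spring: 10 N at rest, 18 N at the stop; it springs back when let go
- tongue_hinge (a point): middle of the tongue's level pivot (along the stand's y), 98 mm above the bench, 300 mm from the ball on the stand's +x side
- tongue (a joint): tongue angle (rad): 0 = coupler seated on the ball, grows as the coupler end rises about the pivot (0.34 = coupler about 100 mm up), end stop 1.0. It turns freely and falls back if let go. About 6 to 11 N lifts it at the plates; the tongue is a square tube 38 mm
- gauge_ring: loose steel ring gauge, 76 mm across, 10 mm thick, lying on the base plate under the tongue; leave alone. Origin under its centre
- spanner: loose spanner, 200 mm long, lying beside the stand; leave alone. Origin under its middle
- spare_ball: loose spare hitch ball standing on its nut, 50 mm across, 89 mm tall, beside the stand; leave alone. Origin under its centre
- grease_tin: loose round tin, 76 mm across, 65 mm tall, beside the stand; leave alone. Origin under its centre
- hammer: loose hammer, 280 mm long, lying on the right of the bench; leave alone. Origin under its middle
- oil_bottle: loose oil bottle, 64 mm across, 170 mm tall, standing on the left, past the pivot end of the stand; leave alone. Origin under its centre
- nut_tray: loose small steel tray of nuts, 120 x 90 x 45 mm, on the right, past the keeper end of the stand; leave alone. Origin under its centre

How it is judged:
On the way, in this order (a step that is already met when the one before it is completed fails the run):
1. the keeper hook rests on its pin (within 0.08 rad of closed) while the coupler is still seated on the ball (value of joint keeper below 0.08 rad and value of joint tongue below 0.04 rad and value of joint latch below 0.004 m), for 0.2 s.
2. the latch is pulled aside (12 mm or more) while the coupler is still seated (value of joint latch above 0.012 m and value of joint tongue below 0.04 rad), for 0.05 s.
At the end, for the whole second after the job is handed in: the tongue is held up by the fingers (more than 3 N on the coupler or its latch), steady, at more than 0.25 rad, that is the coupler 75 mm or more above its seat, and the keeper hook is still down on its pin (within 0.08 rad) (value of joint tongue above 0.25 rad and value of joint keeper below 0.08 rad and velocity of joint tongue between -0.05 and 0.05 rad/s and contact force between the fingers and coupler above 3 N); the arm keeps its last pose, push and grip.
It fails at once if a bystander is moved by more than 30 mm (distance of any of gauge_ring, spanner, spare_ball, grease_tin, hammer, oil_bottle, nut_tray from where it was at the start of the episode above 0.03 m).
It also fails if it takes over 48 s, if anything falls off the work surface, if the arm or the gripper's body presses on something with over 40 N, if the wrist force passes 120 N, or if a joint passes its speed limit or range.

## Working session

There is one attempt and no reset: what is moved stays moved. The work goes in short steps, Python scripts to look and compute and a shell command to move; the robot and the scene stay as the last step left them, time stands still between calls to the robot, and variables do not carry over. Pictures are saved under pics/ and viewed, at most 10 in all, crops included, and the job is handed in when it is done.

```bash
mkdir -p pics; ls; cat > look.py <<'E'
import cv2,sys
from plant import robot
def snap(cam,fn):
    s=robot.read_state(); c=robot.read_camera(cam); cv2.imwrite('pics/'+fn,c['color'][:,:,::-1]); return s,c
E
python3 - <<'E'
from look import *
import pickle,numpy as np
np.set_printoptions(precision=4,suppress=True)
for n in('side','top','wrist'):
    s,c=snap(n,n+'0.png'); pickle.dump((s,c),open(n+'0.pkl','wb'))
    print(n,c['intrinsics'].tolist(),c['k1'],c.get('pose',c.get('tool_from_camera')))
print(s)
E
```

```text
pics
side [[541.5683029526916, 0.0, 325.3814344781752], [0.0, 541.5683029526916, 247.7593236904912], [0.0, 0.0, 1.0]] 0.01618298530142395 [[-0.9517 -0.1728  0.2539  0.1937]
 [-0.3067  0.5755 -0.7581  1.1072]
 [-0.0151 -0.7993 -0.6007  1.0162]
 [ 0.      0.      0.      1.    ]]
top [[441.68166480535, 0.0, 327.9924103518618], [0.0, 441.68166480535, 235.5336320243939], [0.0, 0.0, 1.0]] 0.01863673204161013 [[ 0.0526 -0.9786  0.1991  0.3202]
 [-0.9986 -0.0524  0.0066 -0.0008]
 [ 0.0039 -0.1991 -0.98    1.2993]
 [ 0.      0.      0.      1.    ]]
wrist [[408.65140767607716, 0.0, 320.93187910130075], [0.0, 408.65140767607716, 236.67563717448218], [0.0, 0.0, 1.0]] -0.05237855265367129 [[ 0.0005 -0.9713 -0.2378  0.0642]
 [ 1.      0.0007 -0.0007  0.0008]
 [ 0.0009 -0.2378  0.9713 -0.0828]
 [ 0.      0.      0.      1.    ]]
{'t': 0.1, 'q': array([-1.3904,  0.1311,  1.4892,  0.    ,  1.523 , -0.0854]), 'dq': array([ 0.0016, -0.0021, -0.0016,  0.0012, -0.0015,  0.0018]), 'joint_torque': array([  0.0012, -56.1338, -49.3097,   0.0769,   0.0292,  -0.0001]), 'tool_pos': array([ 0.1575, -0.5786,  0.3018]), 'orientation': array([-3.1122, -0.416 ,  0.0001]), 'force': array([-0.0225,  0.5956, -0.1465]), 'wrist_torque': array([-0.0211,  0.0227,  0.0136]), 'gripper_force': 0.0, 'opening': 0.09291470884658017}
```

View pics/top0.png

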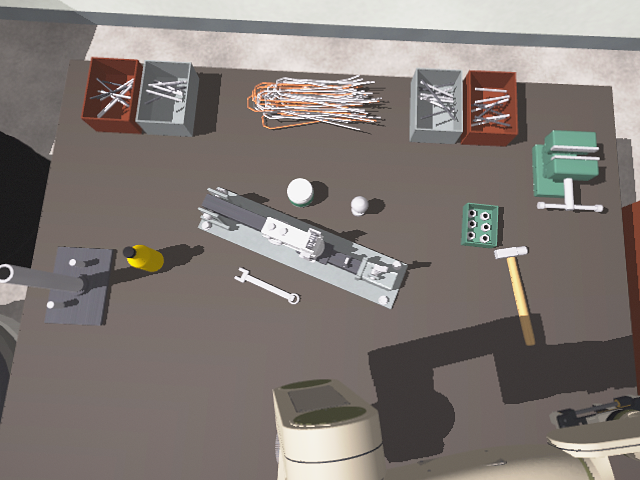

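View pics/side0.png

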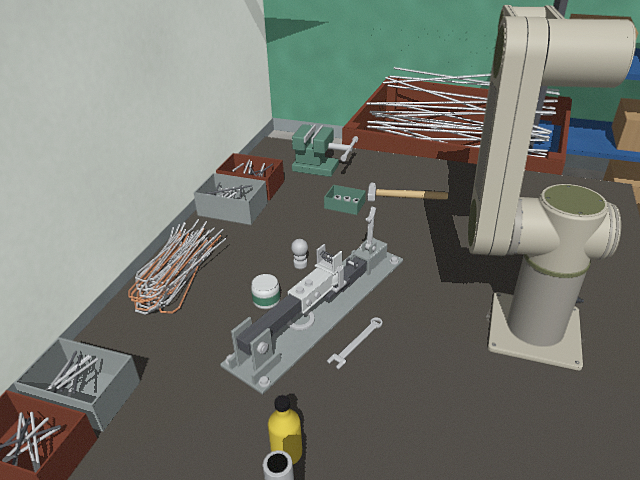

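The top view shows the stand's base plate running from (205,190)/(198,225) to (408,265)/(392,307), with the coupler near (310,243) and the hook near (380,270). In the side view the hook stands nearly upright at (370,225). I'll enlarge both.

```bash
python3 - <<'E'
import cv2
t=cv2.imread('pics/top0.png')[175:325,190:435]; s=cv2.imread('pics/side0.png')[195:395,210:410]
cv2.imwrite('pics/topc.png',cv2.resize(t,None,fx=3.2,fy=3.2,interpolation=cv2.INTER_CUBIC))
cv2.imwrite('pics/sidec.png',cv2.resize(s,None,fx=3,fy=3,interpolation=cv2.INTER_CUBIC))
E
```

```text
(no output)
```

View pics/topc.png

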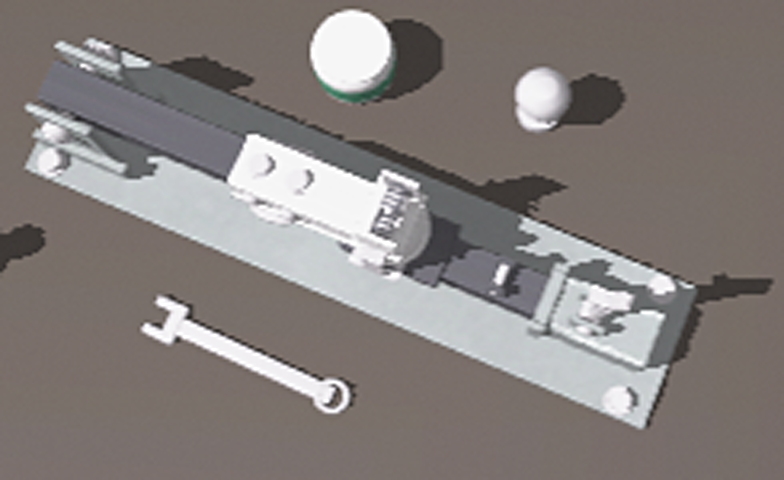

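View pics/sidec.png

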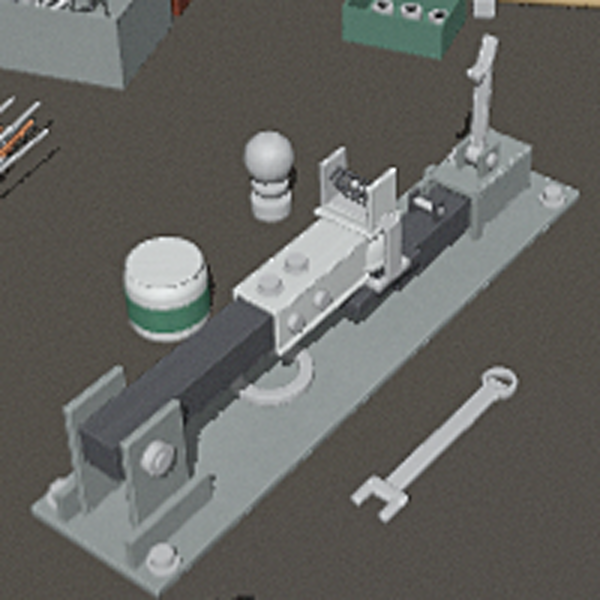

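```bash
cat > geo.py <<'E'
import numpy as np,pickle,cv2
from scipy.optimize import least_squares
np.set_printoptions(precision=4,suppress=True)
def proj(c,P,pose=None):
    T=np.linalg.inv(c['pose'] if pose is None else pose); p=np.atleast_2d(P)@T[:3,:3].T+T[:3,3]
    return cv2.projectPoints(p,np.zeros(3),np.zeros(3),c['intrinsics'],np.array([c['k1'],0,0,0,0.]))[0][:,0]
def stand(v,P):
    P=np.atleast_2d(P); c,s=np.cos(v[2]),np.sin(v[2])
    return np.c_[v[0]+c*P[:,0]-s*P[:,1],v[1]+s*P[:,0]+c*P[:,1],P[:,2]]
def hook(a,r,h=0): # along bar r, normal h, in stand frame
    return [-.19+r*np.cos(a)-h*np.sin(a),0,.076+r*np.sin(a)+h*np.cos(a)]
E
python3 - <<'E'
from geo import *
top=pickle.load(open('top0.pkl','rb'))[1]; side=pickle.load(open('side0.pkl','rb'))[1]
ft=lambda p:np.array(p)/3.2+[190,175]; fs=lambda p:np.array(p)/3+[210,195]
def pts(v):
    e=v[3]
    A=[[-.105,0,.067],[-.0,-.0265,.175],[0,.0265,.175],[e,.07,.01],[e,-.07,.01],[e+.62,.07,.01]]
    B=[[-.105,0,.067],[-.016,-.029,.175],[.016,-.029,.175],[-.018,.029,.175],[.018,.029,.175],[-.19,0,.076],[e+.62,.07,.01],[e+.62,-.07,.01],[e,.07,.01]]
    return A,B
a=ft([(502,277),(402,178),(377,241),(645,428),(693,287),(25,167)])
b=fs([(430,203),(345,147),(320,160),(397,168),(370,182),(485,157),(155,595),(33,510),(578,193)])
def f(v):
    A,B=pts(v); return np.r_[proj(top,stand(v,A))-a,proj(side,stand(v,B))-b].ravel()
r=least_squares(f,[.38,.0,1.95,-.28],loss='soft_l1'); print(r.x,r.fun.reshape(-1,2))
v=r.x; np.save('v.npy',v)
for ang in (1.0,1.2,1.4,1.57,1.75):
    P=stand(v,[hook(ang,.125),hook(ang,.11)]); print(ang,(proj(side,P)-[210,195])*3,(proj(top,P)-[190,175])*3.2)
E
```

```text
[ 0.5347  0.05    1.2243 -0.2705] [[-0.263  -0.1451]
 [-0.5535  0.0462]
 [-0.8332 -1.1456]
 [-1.9683 -0.1453]
 [ 0.2952 -0.5342]
 [-1.8696 -0.3836]
 [-0.1215 -0.4354]
 [ 0.1167 -1.2195]
 [ 0.8619  0.3599]
 [ 1.1266 -0.6056]
 [ 1.7049  1.6513]
 [-1.4325 -2.1562]
 [ 0.9053 -0.7893]
 [-0.9998 -0.9248]
 [ 1.2126 -1.0999]]
1.0 [[442.8484  92.9284]
 [447.6757 100.2748]] [[527.8238 264.7219]
 [536.1223 270.933 ]]
1.2 [[457.1986  71.4258]
 [460.183   81.4722]] [[554.807  273.4234]
 [559.6716 278.5626]]
1.4 [[472.3668  53.524 ]
 [473.4177  65.7643]] [[583.9563 284.0335]
 [585.029  287.8147]]
1.57 [[485.3594  41.7125]
 [484.7749  55.3462]] [[609.3327 294.1721]
 [607.0701 296.6298]]
1.75 [[498.7082  32.993 ]
 [496.4708  47.5899]] [[635.6678 305.5857]
 [629.9413 306.5417]]
```

The fit residuals are 1–2 px. Stand ball is at (0.535, 0.050) with yaw 1.224, and the hook is at about 1.55 rad. First I'll turn the tool so its x lies along the stand's +x, which puts its closing line along the stand's y.

```bash
cat > where.py <<'E'
from geo import *
from plant import robot
from scipy.spatial.transform import Rotation as R
import sys
def rep(targets=[],v=np.load('v.npy')):
    s=robot.read_state(); Rm=R.from_rotvec(s['orientation']).as_matrix(); p=s['tool_pos']
    c,sn=np.cos(v[2]),np.sin(v[2]); d=p[:2]-v[:2]
    print('t',s['t'],'tip in stand',np.r_[c*d[0]+sn*d[1],-sn*d[0]+c*d[1],p[2]-.084],'yaw err deg',np.degrees(v[2]-np.arctan2(Rm[1,0],Rm[0,0])),'z',Rm[:,2],'F',s['force'],'op',s['opening'],s['gripper_force'],'q',s['q'])
    for T in targets: print(T,'shift tool mm',1e3*Rm.T@(stand(v,T)[0]+[0,0,.084]-p))
if __name__=='__main__': rep([eval(a) for a in sys.argv[1:]])
E
python3 -m jog '0 0 0 0 -6.87;0 0 0 0 -6.87;0 0 0 0 -6.87;0 0 0 0 -6.87;0 0 0 0 -6.87;0 0 0 0 -6.87;0 0 0 0 -6.87;0 0 0 0 -6.87' 30; python3 where.py '[-.26,0,.16]'
```

```text
t: 0.82
tool_pos: [0.1576, -0.5787, 0.3023]
orientation: [-2.564, -1.813, -0.001]
force: [0.4, -0.1, 0.6]
opening: 0.0443
gripper_force: 0.0
t 0.8167 tip in stand [-0.7195  0.1412  0.2183] yaw err deg -0.3796765548090561 z [-0.0002  0.0008 -1.    ] F [ 0.3656 -0.0565  0.5708] op 0.04432505428025477 0.0 q [-1.3904  0.1307  1.4887  0.      1.523  -1.0506]
[-0.26, 0, 0.16] shift tool mm [458.474  144.2822  58.5342]
```

```bash
python3 -m jog '0 .04 .014 0 .38;0 .04 .014 0 0;0 .04 .014 0 0;0 .04 .014 0 0;0 .04 .014 0 0;0 .04 .014 0 0;0 .04 .014 0 0;0 .04 .014 0 0;0 .04 .014 0 0;0 .04 .014 0 0' && python3 -m jog '0 .03 .004 0 0;0 .015 0 0 0;0 0 0 0 0;0 0 0 0 0'; python3 where.py '[-.26,0,.16]'; python3 - <<'E'
from look import *
import pickle; s,c=snap('wrist','w1.png'); pickle.dump((s,c),open('w1.pkl','wb'))
E
```

```text
t: 1.65
tool_pos: [0.4231, -0.2552, 0.3027]
orientation: [2.576, 1.797, 0.0]
force: [-0.2, -0.7, 0.2]
opening: 0.0002
gripper_force: 0.0
t: 1.98
tool_pos: [0.4418, -0.2157, 0.3025]
orientation: [-2.574, -1.8, 0.001]
force: [-0.6, -0.1, 0.1]
opening: 0.0007
gripper_force: 0.0
t 1.9833 tip in stand [-0.2815 -0.0028  0.2185] yaw err deg 0.2092922824766376 z [-0.0005 -0.0001 -1.    ] F [-0.5936 -0.0645  0.0671] op 0.0006570430469652216 0.0 q [-0.5583 -0.1662  1.7816 -0.0004  1.5265 -0.2082]
[-0.26, 0, 0.16] shift tool mm [21.5103 -2.8286 58.5058]
```

View pics/w1.png

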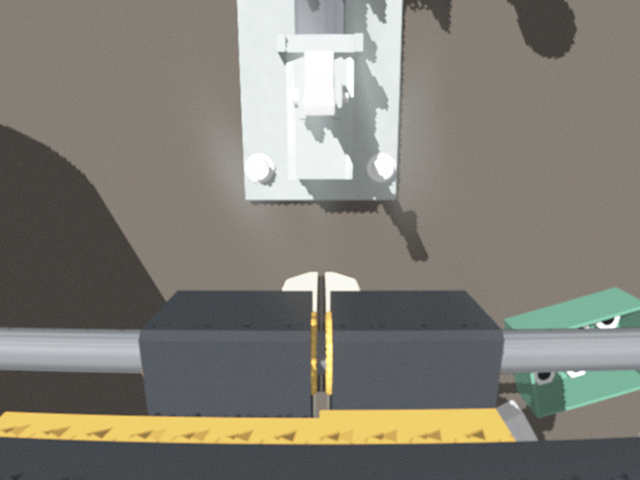

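The wrist view shows the hook (305–335, 50–115) centred on the closed fingertips (col 321), with the plate's end edge at row 200. I'll check that against the fit.

```bash
python3 - <<'E'
from geo import *
from scipy.spatial.transform import Rotation as R
s,c=pickle.load(open('w1.pkl','rb')); v=np.load('v.npy')
T=np.eye(4);T[:3,:3]=R.from_rotvec(s['orientation']).as_matrix();T[:3,3]=s['tool_pos'];T=T@c['tool_from_camera']
print(proj(c,stand(v,[[v[3],.07,.01],[v[3],-.07,.01],[-.19,0,.076]]),T))
for a in(1.3,1.45,1.55,1.65): print(a,proj(c,stand(v,[hook(a,.125)]),T))
E
```

```text
[[243.0617 196.3439]
 [394.3822 195.8674]
 [317.677   98.4142]]
1.3 [[314.9583  -9.6092]]
1.45 [[315.0817  34.3688]]
1.55 [[315.2235  65.0765]]
1.65 [[315.4066  95.7094]]
```

```bash
python3 -m jog '0 0 0 .034 .1;0 0 0 .0335 .1;0 .035 0 0 0;0 .03 0 0 0;0 .01 0 0 0;0 .01 0 0 0;0 .0075 0 .001 0;0 .0075 0 .001 0;0 .007 0 .002 0;0 .007 0 .003 0' && python3 -m jog '0 .0065 0 .0035 0;0 .0065 0 .0035 0;0 .0055 0 .005 0;0 .0055 0 .005 0;0 .0045 0 .006 0;0 .0045 0 .006 0;0 0 0 0 0'; python3 where.py; python3 - <<'E'
from look import *
snap('side','s2.png')
im=cv2.imread('pics/s2.png')[150:310,280:440]; cv2.imwrite('pics/s2c.png',cv2.resize(im,None,fx=3,fy=3))
E
```

```text
t: 2.87
tool_pos: [0.4818, -0.1097, 0.2287]
orientation: [2.579, 1.791, 0.001]
force: [-0.9, -1.1, 1.9]
opening: 0.0008
gripper_force: 0.8
t: 3.45
tool_pos: [0.4922, -0.0775, 0.1973]
orientation: [-2.577, -1.793, 0.002]
force: [-0.1, -0.3, -0.1]
opening: 0.0004
gripper_force: 0.0
t 3.45 tip in stand [-0.1344 -0.0034  0.1133] yaw err deg 0.5055137486423573 z [-0.0024  0.0009 -1.    ] F [-0.0846 -0.2756 -0.1194] op 0.0004356820796635171 0.0 q [-0.2593 -0.0675  1.8865  0.0003  1.3251  0.0959]
```

View pics/s2c.png

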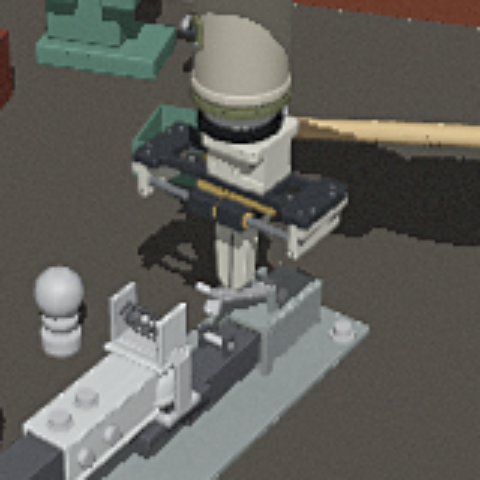

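The hook (205–270, 290) is swinging down under the fingertips at about 0.4 rad. I'll carry on down the arc and press.

```bash
python3 -m jog '0 .003 0 .007 -.5;0 .003 0 .007 0;0 .002 0 .007 0;0 .001 0 .006 0;0 0 0 .004 0;0 0 0 .002 0;0 0 0 .002 0;0 0 0 0 0;0 0 0 0 0'; python3 where.py
```

```text
t: 4.25
tool_pos: [0.4959, -0.0701, 0.1644]
orientation: [-2.572, -1.804, 0.0]
force: [-1.5, 1.0, 3.4]
opening: 0.0004
gripper_force: 1.3
t 4.25 tip in stand [-0.1262 -0.0042  0.0804] yaw err deg 0.04827089113321861 z [-0.0002 -0.     -1.    ] F [-1.4558  1.0467  3.4392] op 0.00041476527557319506 1.3202939601615071 q [-0.2429 -0.0248  1.9093 -0.0001  1.2573  0.1044]
```

```bash
python3 -m jog '0 0 0 .002 0;0 0 0 .002 0;0 0 0 .002 0;0 0 0 0 0;0 0 0 0 0'; python3 where.py
```

```text
t: 4.67
tool_pos: [0.4962, -0.0702, 0.1636]
orientation: [2.571, 1.805, -0.0]
force: [-27.4, 5.9, 51.1]
opening: 0.0004
gripper_force: 25.6
t 4.6667 tip in stand [-0.1262 -0.0046  0.0796] yaw err deg 0.02504868975334201 z [ 0.     -0.0004 -1.    ] F [-27.3629   5.9346  51.1015] op 0.000376527065894259 25.621641632169485 q [-0.2426 -0.023   1.9091 -0.0004  1.2554  0.1044]
```

The hook is firmly on the pin (51 N, tip z 80 mm). I'll retract, go over the coupler with the gripper open, and take one look.

```bash
python3 -m jog '0 0 0 -.01 0;0 0 0 -.04 0;0 0 0 -.04 0;0 0 0 -.04 0;0.2 .03 -.004 -.02 0;1 .03 0 0 0;1 .006 0 0 0;1 0 0 0 0;1 0 0 0 0;1 0 0 0 0'; python3 where.py '[0,0,.143]'; python3 - <<'E'
from look import *
import pickle; s,c=snap('wrist','w3.png'); pickle.dump((s,c),open('w3.pkl','wb'))
snap('side','s3.png')
E
```

```text
t: 5.5
tool_pos: [0.514, -0.0074, 0.3071]
orientation: [-2.571, -1.804, 0.003]
force: [0.7, 0.1, 0.1]
opening: 0.0358
gripper_force: 0.0
t 5.5 tip in stand [-0.061  -0.      0.2231] yaw err deg 0.05567206694866066 z [-0.0021 -0.0003 -1.    ] F [0.7243 0.0552 0.0758] op 0.03584306983475263 0.0 q [-0.1138 -0.1037  1.7165 -0.0006  1.5308  0.2336]
[0, 0, 0.143] shift tool mm [61.1224  0.0693 80.0357]
```

View pics/w3.png

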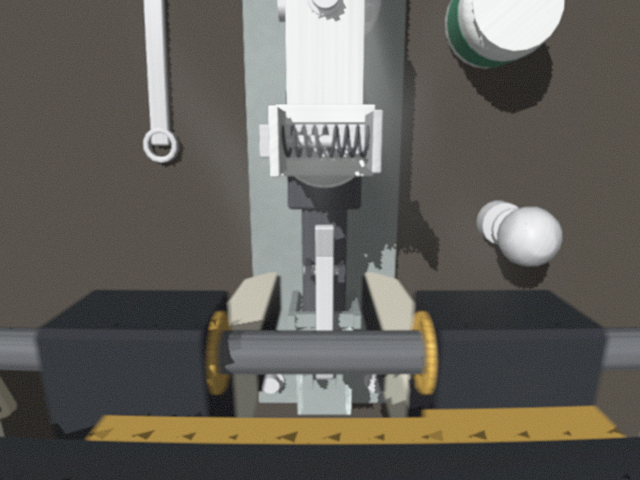

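The wrist view shows the hook closed along col 324 (rows 225–375). The thumb plate's outer edge is at col 268 and the finger plate's at col 382, rows about 105–175. Comparing with the prediction:

```bash
python3 - <<'E'
from geo import *
from scipy.spatial.transform import Rotation as R
s,c=pickle.load(open('w3.pkl','rb')); v=np.load('v.npy')
T=np.eye(4);T[:3,:3]=R.from_rotvec(s['orientation']).as_matrix();T[:3,3]=s['tool_pos'];T=T@c['tool_from_camera']
print(proj(c,stand(v,[[-.018,.029,.175],[.018,.029,.175],[-.016,-.029,.175],[.016,-.029,.175]]),T))
E
```

```text
[[267.1535 178.2092]
 [265.1135 106.8369]
 [377.9553 174.3436]
 [379.8101 110.8722]]
```

```bash
python3 -m jog '1 .03 -.0065 0 0;1 .031 0 0 0;1 0 0 0 0;1 0 0 0 0;1 0 0 0 0;1 0 0 0 0;1 0 0 0 0;1 0 0 0 0;1 0 0 0 0'; python3 where.py '[0,.0065,.143]'
```

```text
t: 6.35
tool_pos: [0.5292, 0.0523, 0.3083]
orientation: [2.572, 1.803, 0.0]
force: [-0.3, 0.2, -0.2]
opening: 0.0926
gripper_force: 0.0
t 6.35 tip in stand [0.0003 0.006  0.2243] yaw err deg 0.09579501548902927 z [ 0.0002 -0.0001 -1.    ] F [-0.3327  0.222  -0.181 ] op 0.09260054653618238 0.0 q [ 0.0021 -0.057   1.67   -0.0001  1.5284  0.3503]
[0, 0.0065, 0.143] shift tool mm [-0.2714 -0.5623 81.3148]
```

```bash
python3 -m jog '1 0 0 .03 0;1 0 0 .025 0;1 0 0 .015 0;1 0 0 .01 0;1 0 0 0 0;1 0 0 0 0'; python3 where.py; python3 -m jog '.3 0 0 0 0;.3 0 0 0 0;.3 0 0 0 0;.3 0 0 0 0;.3 0 0 0 0;.3 0 0 0 0;.3 0 0 0 0;.3 0 0 0 0;.3 0 0 0 0;.3 0 0 0 0' 55; python3 where.py
```

```text
t: 6.85
tool_pos: [0.5293, 0.0528, 0.2285]
orientation: [-2.572, -1.804, 0.0]
force: [-0.3, -0.8, 1.2]
opening: 0.0931
gripper_force: 0.0
t 6.85 tip in stand [0.0007 0.0061 0.1445] yaw err deg 0.0509551882323704 z [-0.0003 -0.     -1.    ] F [-0.2931 -0.83    1.186 ] op 0.0930686010551316 0.0 q [ 0.003  -0.0059  1.7674 -0.      1.3804  0.3504]
t: 7.68
tool_pos: [0.5297, 0.053, 0.2294]
orientation: [2.571, 1.804, 0.002]
force: [-4.0, 1.2, 6.3]
opening: 0.0421
gripper_force: 55.1
t 7.6833 tip in stand [0.0011 0.0058 0.1454] yaw err deg 0.02985752297284832 z [ 0.0015 -0.0001 -1.    ] F [-3.9557  1.222   6.3079] op 0.04211366193530242 55.07097601890564 q [ 0.0034 -0.007   1.7668 -0.0001  1.3803  0.3504]
```

The latch is pulled home (42 mm opening, 55 N grip). Next I'll lift along the tongue's arc.

```bash
python3 -m jog '.3 .0015 0 -.008 0;.3 .003 0 -.011 0;.3 .0035 0 -.011 0;.3 .0035 0 -.0095 0;.3 .0035 0 -.0095 0;.3 .0035 0 -.0095 0;.3 0 0 0 0'; python3 where.py
```

```text
t: 8.27
tool_pos: [0.5359, 0.0708, 0.2877]
orientation: [2.571, 1.805, 0.001]
force: [4.0, 0.1, -8.8]
opening: 0.0422
gripper_force: 55.0
t 8.2667 tip in stand [0.0199 0.0059 0.2037] yaw err deg 0.01776279900645822 z [ 0.0009 -0.0001 -1.    ] F [ 3.9613  0.0547 -8.8463] op 0.04222675952540177 54.97533917427063 q [ 0.0365 -0.0236  1.6752 -0.0001  1.4891  0.3833]
```

```bash
python3 -m jog '.3 .0045 0 -.0092 0;.3 .0045 0 -.0092 0;.3 .0045 0 -.0092 0;.3 .003 0 -.0055 0;.3 .003 0 -.005 0;.3 0 0 0 0;.3 0 0 0 0;.3 0 0 0 0;.3 0 0 0 0;.3 0 0 0 0'; python3 where.py; python3 - <<'E'
from look import *
snap('side','s4.png')
im=cv2.imread('pics/s4.png')[150:350,240:440]; cv2.imwrite('pics/s4c.png',cv2.resize(im,None,fx=3,fy=3))
E
```

```text
t: 9.1
tool_pos: [0.5423, 0.0882, 0.3235]
orientation: [2.572, 1.804, -0.001]
force: [5.9, -1.2, -10.3]
opening: 0.042
gripper_force: 55.0
t 9.1 tip in stand [0.0384 0.0058 0.2395] yaw err deg 0.05746409634514016 z [-0.0005 -0.0008 -1.    ] F [  5.9103  -1.1866 -10.3444] op 0.04204349465152439 54.98001158237457 q [ 0.0682 -0.014   1.6006 -0.0007  1.5556  0.4157]
```

View pics/s4c.png

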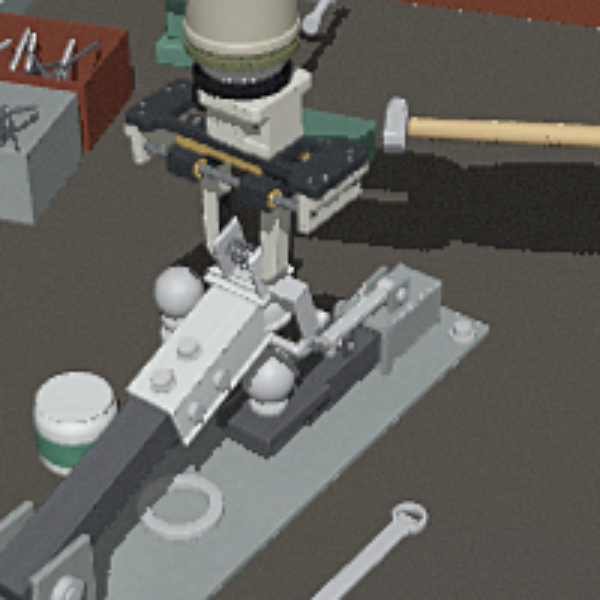

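The tongue is raised clear of the ball (ball exposed at 270,385), the hook is down on its pin (300–395, 290–345), and the bystanders are in place. TCP has risen about 94 mm (~0.33 rad) and is steady, so I'm handing in.

```bash
python3 -c "
from plant import robot
print(robot.close_job())"
```

```text
the job is handed in; nothing more can be done
None
```

I handed the job in at about 9 s of the 48 s: the keeper hook is down on its pin, the latch is pulled to its stop, and the gripper holds the tongue steady about 9.5 cm above its seat; the bystanders in the last picture looked undisturbed, and no verdict came back.

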